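# Load the slanted bottle rack and clamp its sliding divider with the cam lever

## Task

Get the bottle rack ready to go out on the delivery trolley: flip up the cam lever to free the sliding divider, run it back, and stand the spray can and the carton side by side, bottoms down, in the slanted slot between the fixed end cheek and the divider. Then push the divider up snug so that the two are held with no play, and flip the lever fully down again to lock it. Set the things in gently, and leave the soap pump and the dropper bottle where they stand.

Things in the scene. Friction and masses are not known exactly. Their poses are not given: they have to be found in the camera images.
- rack: Steel bottle rack, fixed; base 146 x 284 mm; it stands with its length roughly along the robot's x. Origin on the worktop under its middle; z up, y along it, +x to its back. A slanted slot runs along y, mouth leaning to -x; behind it a rail carries the sliding divider (top 115 mm above the worktop, 147 mm with the lever up).
- tray: The rack's slanted slot (fixed). z runs up the slot, leaning 0.5 rad from vertical to the rack's -x; y as the rack's; x across the slot. Origin: inner floor, on the front wall's inner face, mid-length. Slot 64 mm in x (0 front wall, 85 mm high; 64 back lip, 30 mm high), walls 4 mm. Bay between end cheek (85 mm high, face at y = +135 mm) and divider. Contents stand on the floor and lean forward.
- divider (a joint): Slide of the divider: value = clear width of the bay in m, from end cheek to divider plate, whose face is at y = 135 mm - value. Range 0 to 0.195, growing towards the rack's -y; starts at 0.05 to 0.11, locked. Lever up: runs with about 2 N; lever down: holds over 40 N. Plate 5 mm thick, top 70 mm up the slot; its 72 mm long carriage rides the rail on the plate's -y side.
- divider_face (a point): Point on the bay-side (+y) face of the divider plate, 32 mm into the slot and 40 mm above its floor.
- cam_lever (a joint): Cam lever on the divider's carriage, hinge axis along the rack's y. 0 = lying level, pointing to the rack's back (+x): locked. 1.2 rad (stop) = standing up steeply: free. The cam lets go above about 0.75 rad. Stays where left; friction about 0.1 N m, up to 0.3 N m while the cam bites.
- lever_grip (a point): Grip point: middle of the lever's flat black handle (14 mm thick along the rack's y, 16 mm deep, 52 mm long), 67 mm from the hinge axis (66 mm along the lever, 10 mm above the axis when down), 65 mm above the worktop when down (free below it). Moves with lever and divider. Pinch it across the rack's y; the divider's upright stands 45 mm from the lever's middle plane towards +y.
- lever_hinge (a point): Point on the hinge axis of the cam lever in the lever's middle plane, 55 mm above the worktop; 50 mm from the divider plate's face towards the rack's -y. Moves with the divider only.
- spray_can: Round spray can with a dark blue cap, 50 mm across its body (up to 88 mm), its cap tapering from 48 mm across at 102 mm height to 46 mm at 126 mm and 39 mm at the top, 161 mm tall, 0.14 to 0.29 kg; stands upright. Origin at the centre of its underside, z up its axis.
- carton_box: Closed cardboard carton of household size, blue and white: 48 mm (its x) by 101 mm (its y), 154 mm tall, 0.12 to 0.25 kg; stands upright. Origin at the centre of its underside, z up. It goes into the slot with its 48 mm side across the slot and its 101 mm side along it.
- soap_pump: Taupe soap dispenser with a pump head, 69 x 78 mm, 180 mm tall, loose: to be left alone. Origin at the centre of its underside.
- dropper: Small brown dropper bottle with a black top, 34 mm across, 102 mm tall, loose: to be left alone. Origin at the centre of its underside.

How it is judged:
On the way, in this order (a step that is already met when the one before it is completed fails the run):
1. the cam lever is flipped up and the divider is free (value of joint cam_lever above 0.9 rad), for 0.1 s.
2. the spray can and the carton both stand bottom-down in the slanted slot, between end cheek and divider (x of spray_can in the frame of tray between 0.012 and 0.052 m and y of spray_can in the frame of tray between -0.015 and 0.125 m and z of spray_can in the frame of tray between -0.006 and 0.01 m and angle between the z axis of each of spray_can, carton_box and the z axis of tray, either way round below 0.15 rad and x of carton_box in the frame of tray between 0.012 and 0.052 m and y of carton_box in the frame of tray between -0.015 and 0.125 m and z of carton_box in the frame of tray between -0.006 and 0.01 m), for 0.2 s.
At the end, for the whole second after the job is handed in: The spray can and the carton stand at rest in the slot, bottoms within 10 mm of its floor and axes within 0.15 rad of the slot's; the divider is up against them (bay no wider than 158 mm for contents of about 151 mm) and the cam lever is down (below 0.2 rad) (all of step 2 and linear speed of each of spray_can, carton_box below 0.02 m/s and value of joint divider below 0.158 m and value of joint cam_lever below 0.2 rad); the robot touches nothing.
It fails at once if the soap pump is pushed more than 30 mm or tipped (distance of soap_pump from where it was at the start of the episode above 0.03 m or angle between soap_pump's own z axis and vertical above 0.35 rad).
It fails at once if the dropper bottle is pushed more than 30 mm or tipped (distance of dropper from where it was at the start of the episode above 0.03 m or angle between dropper's own z axis and vertical above 0.35 rad).
It fails at once if the spray can is rammed into the rack (contact force between spray_can and rack above 60 N).
It fails at once if the carton is rammed into the rack (contact force between carton_box and rack above 60 N).
It also fails if it takes over 72 s, if anything falls off the work surface, if the arm or the gripper's body presses on something with over 40 N, if the wrist force passes 120 N, or if a joint passes its speed limit or range.

## Robot

A 7-joint arm with a two-finger parallel gripper is mounted at the origin on a cart in front of the work surface, level with it; the furniture and walls round the work are solid. World frame = base frame: x ahead of the robot, y to its left, z up, the work surface at z = 0. Lengths are in m, angles in rad, forces in N, time in s.
With the tool pointing down it reaches from about 0.4 to 0.85 m from the base axis. Payload 4.5 kg.
Tool frame: the origin (TCP) lies at the very end of the fingers, on their centre line; the grasp point (between the pads) lies 19 mm behind it (r.grip_depth is the z of the grasp point in the tool frame, in m); z points along the fingers, y is the line along which they close (so a half turn about z gives the same grasp; the last joint's range is limited). The gripper opens to 88 mm and grips with 3 to 60 N. Pads are 18 mm wide; open, the fingers measure 123 mm over their backs; the gripper's body (75 mm by 187 mm) begins 45 mm behind the grasp point.
Start: joints at [1.218, 0.689, -0.195, 1.565, 0.157, 0.902, -0.215], TCP at [0.236, -0.579, 0.239] pointing down, gripper open.
Joint ranges: [-3.01, 3.01], [-0.46, 2.08], [-1.47, 1.51], [0.13, 2.56], [-1, 4.14], [0.04, 2.09], [-2.66, 2.66]. Speed limits (rad/s): [2.57, 2.57, 3.14, 3.14, 3.14, 3.14, 3.14].

## Interface

Orientations are given as a unit quaternion [x, y, z, w].
In Python, from plant import r gives the robot as it stands.
- The arm moves only by the tool tcp_steps, called after "Request:" by a JSON object that holds its "op" and its "data", one argument or row to a line. Schema: {"type":"object","properties":{"motion":{"type":"object","properties":{"rows":{"type":"array","items":{"type":"array","items":{"type":"number"},"minItems":7,"maxItems":7},"minItems":1,"maxItems":10}},"additionalProperties":false,"required":["rows"]},"clamp_n":{"type":"number"},"only":{"type":"string"},"quiet":{"type":"boolean"},"lines":{"type":"string"}},"required":["motion"],"additionalProperties":false}. motion is an object whose key "rows" holds a list of rows, 1 to 10 of them, each of 7 numbers: the opening from 0.0 (shut) to 1.0 (fully open), then dx, dy, dz in m, then a rotation vector rx, ry, rz in rad; each row is the pose to reach, as a shift and turn from the pose commanded when the call began, along the tool's axes at that moment; what a row does not reach only later rows make up. A row lasts 1/10 s, in which the tool goes at most 0.05 m and 0.15 rad, less where a joint would pass 70% of its speed; a pose out of reach is approached as far as the arm can. The fingers move at their own pace and stop on an object; clamp_n is the grip in N (left out, the last holds). Time passes only in rows, so rows that do not move let the fingers close. The tool returns the time, the measured TCP pose, the force, the opening and the grip force at its end. only (a regular expression) keeps the lines of the reply that match it, lines (a string "A,B") keeps lines A to B, and quiet returns only ok. Input that does not fit is refused with a message, and nothing moves.
- r.get_state(): the state, without advancing time (a new reading comes with each control period).
- r.snapshot(name): name is "side" or "top"; returns the picture (420x560x3 uint8, red, green, blue); there is no depth.
- r.camera_params(name): a dict with "fx", "fy", "cx", "cy" (pixels), "rvec" (rotation vector, rad) and "tvec" (3), from world to camera coordinates, as OpenCV has them. Camera axes: x right, y down, z forward; pixel columns grow to the right and rows downward; lengths in m; the calibration is good to about 2 mm. A picture is of the moment at which its call begins. camera_params takes no time and is no camera call.
- r.finish_job(): hands the job in; it is judged then, once.
The state is a dict: "clock": time; "q": joint angles; "qd": joint speeds; "joint_torque": joint torques, N m; "tool_pos": TCP position; "eef_rot": TCP orientation; "contact_force": force on the tool from outside, world axes, zero at the start; "moment": the same for the moment, N m; "opening": opening from 0.0 (shut) to 1.0 (fully open); "finger_force": force on a finger pad.
Only numpy, scipy, OpenCV 4.12 (cv2) and the standard library are available. Lean on these libraries where they do the work, as an engineer would, in place of code of your own. Each camera call takes 0.05 s, during which the arm holds its last target. There are 200 camera calls.

## Working session

There is one attempt and no reset: what is moved stays moved. The work goes in short steps, Python scripts to look and compute and a tool call to move; the robot and the scene stay as the last step left them, time stands still between calls to the robot, and variables do not carry over. Pictures are saved under pics/ and viewed, at most 10 in all, crops included, and the job is handed in when it is done.

```bash
ls; mkdir -p pics
```

Run:
```python
from plant import r
import cv2
s=r.get_state();print(s['clock'],s['tool_pos'],s['eef_rot'],s['opening'],r.grip_depth)
for n in('side','top'):
    im=r.snapshot(n);cv2.imwrite(f'pics/{n}0.png',im[:,:,::-1]);print(n,r.camera_params(n))
```

```text
pics
plant.py
0.0 [ 0.23545901 -0.57826712  0.23789168] [ 9.81349933e-01  1.92227581e-01 -2.52368853e-04 -8.96008781e-04] 1.0019016260586109 -0.0187
side {'fx': 429.888044673825, 'fy': 429.888044673825, 'cx': 274.982975834613, 'cy': 213.29239770550362, 'rvec': array([ 2.4774366 , -0.2311546 ,  0.09293328]), 'tvec': array([-0.52622403,  0.09646261,  1.01154259])}
top {'fx': 535.2142385715467, 'fy': 535.2142385715467, 'cx': 277.57331384349635, 'cy': 214.56531556021434, 'rvec': array([ 1.94892325, -1.8003443 ,  0.5383784 ]), 'tvec': array([-0.03508782,  0.50691624,  1.44931572])}
```

View pics/top0.png

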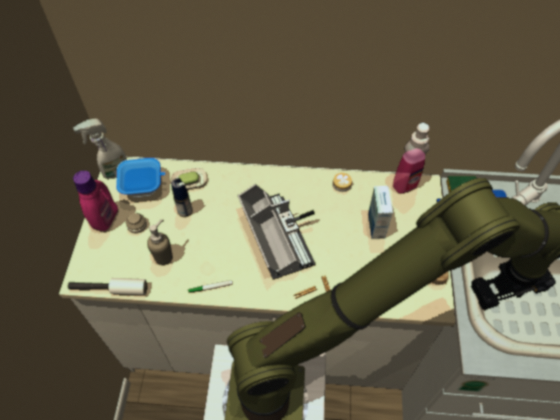

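View pics/side0.png

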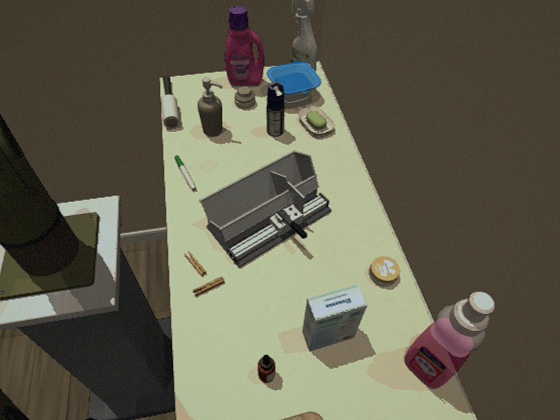

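The top view shows the rack centred near (275,230), the can at (182,200), the carton at (380,212) and the pump at (160,245). In the side view the rack is at (265,205), with the lever handle at (292,228), the can at (275,110), the carton at (335,318) and the dropper at (266,368). The divider's cheek end is the far end.

Run:
```python
import cv2,numpy as np
t=cv2.imread('pics/top0.png');s=cv2.imread('pics/side0.png')
a=cv2.resize(t[175:285,230:330],None,fx=5,fy=5,interpolation=cv2.INTER_CUBIC)
b=cv2.resize(s[145:265,195:340],None,fx=5,fy=5,interpolation=cv2.INTER_CUBIC)
cv2.imwrite('pics/a.png',a);cv2.imwrite('pics/b.png',b)
c=np.zeros((600,800,3),np.uint8)
for im,(x,y),x0,y0 in((t[165:265,135:200],(165,135),0,0),(t[180:245,360:400],(0,0),330,0),(s[75:145,190:295],(0,0),0,300),(s[280:390,250:370],(0,0),440,160)):
    k=3 if x0 or not y0==300 else 4
    k={(0,0):3,(330,0):3,(0,300):4,(440,160):3}[(x0,y0)]
    z=cv2.resize(im,None,fx=k,fy=k,interpolation=cv2.INTER_CUBIC)[:600-y0,:800-x0];c[y0:y0+z.shape[0],x0:x0+z.shape[1]]=z
cv2.imwrite('pics/c.png',c)
```

```text
(no output)
```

View pics/a.png

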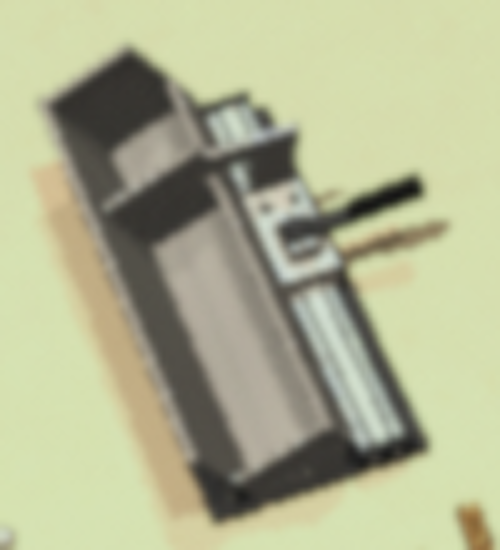

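View pics/b.png

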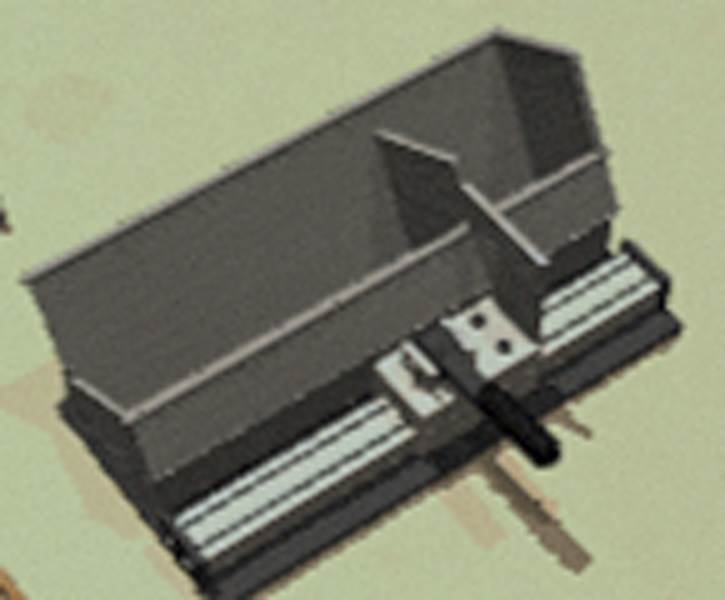

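View pics/c.png

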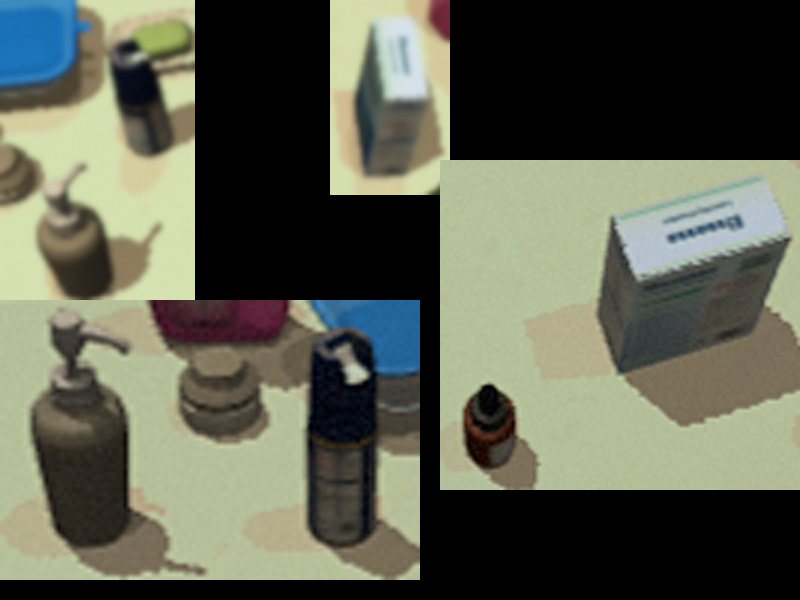

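The crops show these features:
- **Rack:** front wall top edge at (45,103)-(190,462) in crop a and (497,32)-(28,278) in crop b. The lever tip is at (420,187) in a and (548,452) in b.
- **Carton:** the top face corners are clear in both views.
- **Can:** upright, with its cap at about (127,45) in the top crop and (345,335) in the side crop.

Create h.py:
```python
import numpy as np,cv2
from plant import r
from scipy.spatial.transform import Rotation as R
def P(n):
    c=r.camera_params(n);K=np.array([[c['fx'],0,c['cx']],[0,c['fy'],c['cy']],[0,0,1.]])
    M=R.from_rotvec(c['rvec']).as_matrix();return K,M,c['tvec']
def tri(t,s):
    A=[]
    a,b=[K@np.c_[M,v] for K,M,v in(P('top'),P('side'))]
    X=cv2.triangulatePoints(a,b,np.array(t,float)[:,None],np.array(s,float)[:,None])[:,0];X=X[:3]/X[3]
    e=proj('top',X)-t,proj('side',X)-s
    return X,max(np.abs(e[0]).max(),np.abs(e[1]).max())
def proj(n,X):
    K,M,v=P(n);p=K@(M@X+v);return p[:2]/p[2]
def ray(n,u,z):
    K,M,v=P(n);d=M.T@np.linalg.inv(K)@[*u,1];o=-M.T@v;return o+d*(z-o[2])/d[2]
```

Run:
```python
from h import *
np.set_printoptions(precision=4,suppress=True)
a=lambda x,y:np.array((230+x/5,175+y/5))-.4
b=lambda x,y:np.array((195+x/5,145+y/5))-.4
for n,t,s in[('Ffar',(45,103),(497,32)),('Fnear',(190,462),(28,278)),('levtip',(420,187),(548,452)),('plateF',(107,208),(378,133)),('uprOut',(297,130),(547,262)),('uprIn',(212,158),(465,187)),('lipnear',(335,430),(128,413)),('cheekfar',(128,48),(580,53))]:
    print(n,*tri(a(*t),b(*s)))
ct=lambda x,y:np.array((360+(x-330)/3,180+y/3))-.33
cs=lambda x,y:np.array((250+(x-440)/3,280+(y-160)/3))-.33
for t,s in[((377,17),(761,177)),((414,20),(791,239)),((428,97),(641,281)),((386,97),(611,215))]:
    print('box',*tri(ct(*t),cs(*s)),ray('top',ct(*t),.154),ray('side',cs(*s),.154))
t=np.array((135+127/3,165+45/3))-.3;s=np.array((190+345/4,75+35/4))-.4
print('can',tri(t,s),ray('top',t,.158),ray('side',s,.158))
# bottoms
t=np.array((135+152/3,165+150/3))-.3;s=np.array((190+341/4,75+243/4))-.4
print('canbot rim',ray('top',t,0),ray('side',s,0))
# pump, dropper bottoms
print('pump',ray('top',np.array((135+82/3,165+290/3)),0),ray('side',np.array((190+88/4,75+235/4)),0))
print('dropper',ray('side',np.array((250+50/3,280+297/3)),0))
for n in('top','side'):
    K,M,v=P(n);print('cam',-M.T@v)
# can mask by dark color columns
```

```text
Ffar [0.6107 0.1391 0.0966] 0.028530004619568672
Fnear [0.3623 0.0233 0.0922] 0.24768262731655
levtip [ 0.5813 -0.1032  0.0725] 0.37844588219400066
plateF [0.5407 0.092  0.0851] 0.10101609762980956
uprOut [ 0.5967 -0.023   0.1061] 0.7301513401465627
uprIn [0.5696 0.0283 0.1076] 0.4266813612285034
lipnear [ 0.3967 -0.059   0.0843] 1.4776420719621512
cheekfar [0.6383 0.0877 0.1254] 0.5104352236558611
box [ 0.6325 -0.2875  0.1621] 0.5736404760189657 [ 0.6397 -0.2884  0.154 ] [ 0.6339 -0.2846  0.154 ]
box [ 0.6399 -0.3268  0.1522] 0.10807027043938433 [ 0.6387 -0.3264  0.154 ] [ 0.6391 -0.3277  0.154 ]
box [ 0.5439 -0.3372  0.1536] 0.17537976523703946 [ 0.5433 -0.3372  0.154 ] [ 0.5441 -0.3371  0.154 ]
box [ 0.5361 -0.2947  0.1593] 0.2362789608570779 [ 0.5401 -0.2954  0.154 ] [ 0.5367 -0.2926  0.154 ]
can (array([0.5998, 0.324 , 0.1719]), np.float64(0.5254289425188716)) [0.6116 0.3288 0.158 ] [0.602  0.3409 0.158 ]
canbot rim [ 0.586   0.3219 -0.    ] [0.5949 0.3098 0.    ]
pump [0.4039 0.363  0.    ] [0.4133 0.3495 0.    ]
dropper [ 0.4473 -0.375   0.    ]
cam [-0.378  -0.0761  1.4866]
cam [ 0.4062 -0.6281  0.866 ]
```

Run:
```python
from h import *
np.set_printoptions(precision=4,suppress=True)
B=[]
for n,(x0,x1,y0,y1) in(('top',(168,196,176,218)),('side',(262,290,80,140))):
    im=cv2.imread(f'pics/{n}0.png')[y0:y1,x0:x1].astype(int)
    m=(im.max(2)<95).astype(np.uint8)
    k,l,st,ce=cv2.connectedComponentsWithStats(m);i=1+st[1:,4].argmax();m=l==i
    print(n,st[i],ce[i]+[x0,y0])
    ys=np.arange(m.shape[0])[m.any(1)]
    print([(y+y0,x0+np.where(m[y])[0].min(),x0+np.where(m[y])[0].max()) for y in ys[::3]])
    c,sz,ang=cv2.minAreaRect(np.argwhere(m)[:,::-1].astype(np.float32));print('rect',np.array(c)+[x0,y0],sz,ang)
    for c in (ce[i],np.array(c)):
        K,M,v=P(n);o=-M.T@v;d=M.T@np.linalg.inv(K)@[*(c+[x0,y0]),1];B.append((o[:2],d[:2]))
for i,j in((0,2),(1,3)):
    (o1,d1),(o2,d2)=B[i],B[j]
    t=np.linalg.solve(np.c_[d1,-d2],o2-o1);print(o1+t[0]*d1)
for p in((.6,.327),(.606,.334)):
    for z in (0,.161):print(p,z,proj('top',np.array([*p,z])),proj('side',np.array([*p,z])))
s=r.get_state();M=R.from_quat(s['eef_rot']).as_matrix()
for p in((.570,-.080,.2),):print(M.T@(np.array(p)-s['tool_pos']))
b=lambda x,y:np.array((195+x/5,145+y/5))-.4
for q in((605,153),(128,413)):
    p=ray('side',b(*q),.078);print(p,'u',p[:2]@[.906,.4226],'w',p[:2]@[.4226,-.906])
```

```text
top [  4   3  24  38 465] [182.2172 196.7097]
[(np.int64(179), np.int64(175), np.int64(180)), (np.int64(182), np.int64(173), np.int64(195)), (np.int64(185), np.int64(172), np.int64(185)), (np.int64(188), np.int64(172), np.int64(186)), (np.int64(191), np.int64(173), np.int64(187)), (np.int64(194), np.int64(174), np.int64(187)), (np.int64(197), np.int64(174), np.int64(188)), (np.int64(200), np.int64(175), np.int64(189)), (np.int64(203), np.int64(176), np.int64(190)), (np.int64(206), np.int64(181), np.int64(191)), (np.int64(209), np.int64(182), np.int64(192)), (np.int64(212), np.int64(182), np.int64(191)), (np.int64(215), np.int64(183), np.int64(188))]
rect [182.0565 197.4541] (22.5692138671875, 36.289100646972656) 5.90614128112793
side [  4   2  24  55 934] [276.0043 109.273 ]
[(np.int64(82), np.int64(275), np.int64(278)), (np.int64(85), np.int64(268), np.int64(282)), (np.int64(88), np.int64(267), np.int64(282)), (np.int64(91), np.int64(267), np.int64(283)), (np.int64(94), np.int64(266), np.int64(289)), (np.int64(97), np.int64(267), np.int64(289)), (np.int64(100), np.int64(267), np.int
[... 333 characters left out ...]
83)), (np.int64(124), np.int64(267), np.int64(283)), (np.int64(127), np.int64(267), np.int64(283)), (np.int64(130), np.int64(267), np.int64(284)), (np.int64(133), np.int64(268), np.int64(282)), (np.int64(136), np.int64(272), np.int64(278))]
rect [277.5 109. ] (54.0, 23.0) 90.0
[0.5996 0.3218]
[0.6046 0.325 ]
(0.6, 0.327) 0 [184.5927 211.1331] [275.4431 131.2595]
(0.6, 0.327) 0.161 [176.7567 182.1047] [276.1157  85.5835]
(0.606, 0.334) 0 [182.854 209.529] [276.9705 129.4612]
(0.606, 0.334) 0.161 [174.8956 180.4357] [277.8086  83.7811]
[ 0.4978 -0.3352  0.0385]
[0.6502 0.0647 0.078 ] u 0.6164821816104321 w 0.21613387160613076
[ 0.3996 -0.0508  0.078 ] u 0.34054804227513974 w 0.2149322106037535
```

Add to h.py:
```python
U=np.array([.9063,.4226,0]);W=np.array([.4226,-.9063,0]);Z=np.array([0,0,1.])
def go(p,zt,yt):
    "deltas in tool axes to TCP p, tool z zt, tool y yt"
    np.set_printoptions(precision=4,suppress=True)
    s=r.get_state();M=R.from_quat(s['eef_rot']).as_matrix()
    xt=np.cross(yt,zt);T=np.c_[xt,yt,zt]
    print('t',s['clock'],'d',M.T@(np.array(p)-s['tool_pos']),'rot',R.from_matrix(M.T@T).as_rotvec(),'q',s['q'])
def rk(u,w,z):return u*U+w*W+z*Z
ZT=-np.sin(.5)*W+np.cos(.5)*Z;XT=np.cos(.5)*W+np.sin(.5)*Z
OW,OZ,CH=.1735,.0208,.611
def tray(x,y,z):return rk(CH-.135+y,OW,OZ)+x*XT+z*ZT
```

```text
(no output)
```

Request:
{"op": "tcp_steps", "data": {
  "motion": {"rows": [[0.45, 0.498, -0.335, 0.0385, 0, 0, -1.6], [0.45, 0.498, -0.335, 0.0385, 0, 0, -1.6], [0.45, 0.498, -0.335, 0.0385, 0, 0, -1.6], [0.45, 0.498, -0.335, 0.0385, 0, 0, -1.6], [0.45, 0.498, -0.335, 0.0385, 0, 0, -1.6], [0.45, 0.498, -0.335, 0.0385, 0, 0, -1.6], [0.45, 0.498, -0.335, 0.0385, 0, 0, -1.6], [0.45, 0.498, -0.335, 0.0385, 0, 0, -1.6], [0.45, 0.498, -0.335, 0.0385, 0, 0, -1.6], [0.45, 0.498, -0.335, 0.0385, 0, 0, -1.6]]},
  "clamp_n": 20
}}

```text
clock: 1.1
tool_pos: [0.5148, -0.1631, 0.2064]
eef_rot: [0.585, 0.811, -0.0, -0.0]
contact_force: [-0.2, -1.3, -0.0]
opening: 0.451
finger_force: 0.0
```

```bash
python3 -c "
from h import *
go((.570,-.080,.2),-Z,U)"
```

```text
t 1.1 d [0.0614 0.0787 0.0064] rot [-0.0005  0.0001 -0.1144] q [ 0.5549  0.6672 -0.5543  1.8464  0.4888  0.7675  0.0585]
```

Request:
{"op": "tcp_steps", "data": {
  "motion": {"rows": [[0.45, 0.0614, 0.0787, 0.0064, 0, 0, -0.114], [0.45, 0.0614, 0.0787, 0.0064, 0, 0, -0.114], [0.45, 0.0614, 0.0787, 0.0064, 0, 0, -0.114], [0.45, 0.0614, 0.0787, 0.0064, 0, 0, -0.114]]}
}}

```text
clock: 1.5
tool_pos: [0.5699, -0.0805, 0.1998]
eef_rot: [0.539, 0.842, -0.0, -0.0]
contact_force: [-0.4, -1.0, -0.0]
opening: 0.449
finger_force: 0.0
```

Run:
```python
from h import *
go((.570,-.080,.2),-Z,U)
t=r.snapshot('top')[:,:,::-1];s=r.snapshot('side')[:,:,::-1]
a=cv2.resize(t[165:285,220:340],(400,400),interpolation=cv2.INTER_CUBIC)
b=cv2.resize(s[145:265,220:340],(400,400),interpolation=cv2.INTER_CUBIC)
cv2.imwrite('pics/d.png',np.hstack([a,b]))
```

```text
t 1.5 d [ 0.0004  0.0003 -0.0002] rot [-0.0008 -0.0007 -0.0034] q [ 0.3875  0.7218 -0.5678  1.7466  0.5049  0.8241  0.0144]
```

View pics/d.png

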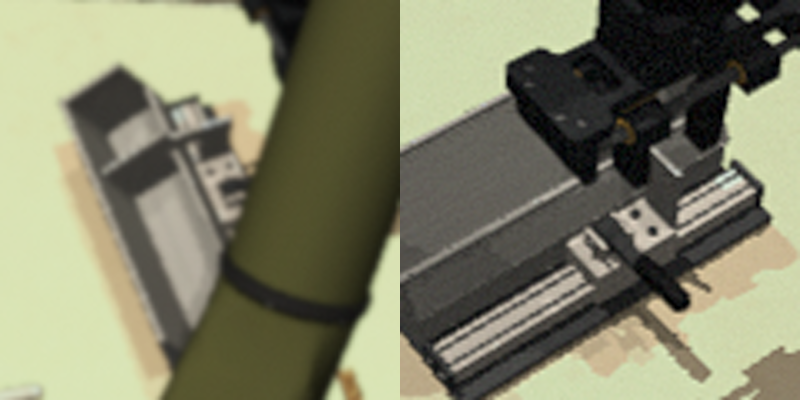

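The fingers straddle above the lever (handle at (665,280) in the side crop) and the approach below is clear. I'll lower and pinch.

Request:
{"op": "tcp_steps", "data": {
  "motion": {"rows": [[0.45, -0.006, 0, 0.05, 0, 0, 0], [0.45, -0.006, 0, 0.1, 0, 0, 0], [0.45, -0.006, 0, 0.13, 0, 0, 0], [0.45, -0.006, 0, 0.153, 0, 0, 0], [0.45, -0.006, 0, 0.153, 0, 0, 0], [0.0, -0.006, 0, 0.153, 0, 0, 0], [0.0, -0.006, 0, 0.153, 0, 0, 0], [0.0, -0.006, 0, 0.153, 0, 0, 0], [0.0, -0.006, 0, 0.153, 0, 0, 0]]},
  "clamp_n": 25
}}

```text
clock: 2.5
tool_pos: [0.574, -0.0877, 0.0488]
eef_rot: [0.54, 0.842, 0.001, 0.002]
contact_force: [2.1, -1.5, 2.0]
opening: 0.159
finger_force: 25.0
```

```bash
python3 -c "
from h import *
s=r.get_state();g=s['tool_pos']+[0,0,.0187];print(g@U,g@W,g[2])"
```

```text
0.48311488456302015 0.3220717901235223 0.06746806991440485
```

Request:
{"op": "tcp_steps", "data": {
  "motion": {"rows": [[0, 0.001, 0, -0.007, 0, 0, 0], [0, 0.004, 0, -0.0146, 0, 0, 0], [0, 0.007, 0, -0.0215, 0, 0, 0], [0, 0.0108, 0, -0.0282, 0, 0, 0], [0, 0.0155, 0, -0.0345, 0, 0, 0], [0, 0.0202, 0, -0.0401, 0, 0, 0], [0, 0.0317, 0, -0.05, 0, 0, 0], [0, 0.045, 0, -0.0573, 0, 0, 0], [0, 0.0557, 0, -0.061, 0, 0, 0], [0, 0.0557, 0, -0.061, 0, 0, 0]]}
}}

```text
clock: 3.5
tool_pos: [0.5479, -0.0388, 0.1076]
eef_rot: [0.54, 0.842, -0.003, 0.0]
contact_force: [3.1, -8.7, -12.5]
opening: 0.157
finger_force: 25.0
```

```bash
python3 -c "
from h import *
s=r.get_state();g=s['tool_pos']+[0,0,.0187];print(g@U,g@W,g[2])
s=r.snapshot('side')[:,:,::-1]
cv2.imwrite('pics/e.png',cv2.resize(s[125:265,200:360],(640,560),interpolation=cv2.INTER_CUBIC))"
```

```text
0.4801726186824563 0.26672290510151275 0.12634949682521288
```

View pics/e.png

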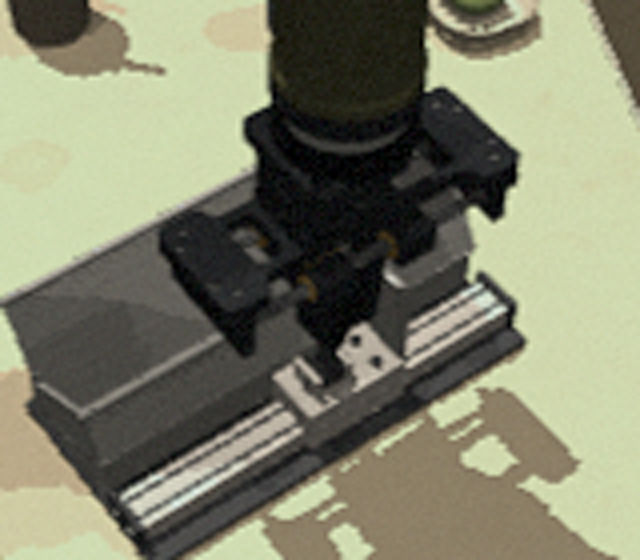

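The lever handle stands up between the fingers at (330,350). Next I'll pull the divider back.

Request:
{"op": "tcp_steps", "data": {
  "motion": {"rows": [[0, 0, -0.01, 0.002, 0, 0, 0], [0, 0, -0.03, 0.002, 0, 0, 0], [0, 0, -0.05, 0.002, 0, 0, 0], [0, 0, -0.07, 0.002, 0, 0, 0], [0, 0, -0.09, 0.002, 0, 0, 0], [0, 0, -0.1, 0.002, 0, 0, 0], [0, 0, -0.105, 0.002, 0, 0, 0], [0, 0, -0.105, 0.002, 0, 0, 0]]}
}}

```text
clock: 4.35
tool_pos: [0.4549, -0.0833, 0.1075]
eef_rot: [0.541, 0.841, -0.001, 0.002]
contact_force: [3.6, -11.4, -2.8]
opening: 0.159
finger_force: 25.0
```

```bash
python3 -c "
from h import *
s=r.get_state();g=s['tool_pos']+[0,0,.0187];print(g@U,g@W,g[2],s['contact_force'])"
```

```text
0.37705565451926676 0.26774024655034767 0.12618081706867357 [  3.61769386 -11.36463904  -2.75518179]
```

Request:
{"op": "tcp_steps", "data": {
  "motion": {"rows": [[0.45, 0, 0, 0, 0, 0, 0], [0.45, 0, 0, 0, 0, 0, 0], [0.45, 0, 0, 0, 0, 0, 0], [0.45, 0, 0, -0.05, 0, 0, 0], [0.45, 0, 0, -0.1, 0, 0, 0], [1, 0, 0, -0.15, 0, 0, 0], [1, 0, 0, -0.16, 0, 0, 0]]}
}}

```text
clock: 5.05
tool_pos: [0.4562, -0.0788, 0.2711]
eef_rot: [0.539, 0.842, 0.003, 0.004]
contact_force: [0.6, -0.3, -0.9]
opening: 0.608
finger_force: 0.0
```

```bash
python3 -c "
from h import *
go((.599,.326,.25),-Z,-W)"
```

```text
t 5.05 d [0.3081 0.2988 0.0225] rot [ 0.0039  0.0094 -1.5757] q [ 0.5206  0.4907 -0.6744  1.9859  0.4245  0.7972  0.0348]
```

Request:
{"op": "tcp_steps", "data": {
  "motion": {"rows": [[1, 0.308, 0.299, 0.0225, 0.004, 0.009, -1.576], [1, 0.308, 0.299, 0.0225, 0.004, 0.009, -1.576], [1, 0.308, 0.299, 0.0225, 0.004, 0.009, -1.576], [1, 0.308, 0.299, 0.0225, 0.004, 0.009, -1.576], [1, 0.308, 0.299, 0.0225, 0.004, 0.009, -1.576], [1, 0.308, 0.299, 0.0225, 0.004, 0.009, -1.576], [1, 0.308, 0.299, 0.0225, 0.004, 0.009, -1.576], [1, 0.308, 0.299, 0.0225, 0.004, 0.009, -1.576], [1, 0.308, 0.299, 0.0225, 0.004, 0.009, -1.576], [1, 0.308, 0.299, 0.0225, 0.004, 0.009, -1.576]]}
}}

```text
clock: 6.05
tool_pos: [0.5948, 0.3306, 0.2423]
eef_rot: [-0.185, 0.983, 0.003, -0.005]
contact_force: [0.0, -0.6, -0.3]
opening: 1.004
finger_force: 0.0
```

Request:
{"op": "tcp_steps", "data": {
  "motion": {"rows": [[1, 0, 0, 0, 0, 0, -0.08], [1, 0, 0, 0, 0, 0, -0.08]]}
}}

```text
clock: 6.25
tool_pos: [0.5959, 0.3251, 0.2425]
eef_rot: [-0.219, 0.976, 0.001, -0.005]
contact_force: [-0.5, -0.5, -0.8]
opening: 1.002
finger_force: 0.0
```

```bash
python3 -c "
from h import *
go((.599,.326,.1035),-Z,-W)
r.snapshot('side');im=r.snapshot('side')[:,:,::-1];cv2.imwrite('pics/f.png',cv2.resize(im[0:280,140:420],(560,560)))
K=r.snapshot('top')[:,:,::-1];cv2.imwrite('pics/f2.png',K)"
```

```text
t 6.25 d [-0.0045 -0.001   0.139 ] rot [ 0.0041 -0.0097  0.0049] q [-0.133   0.9152 -0.9686  1.3468  0.7452  1.2685  0.8792]
```

View pics/f.png

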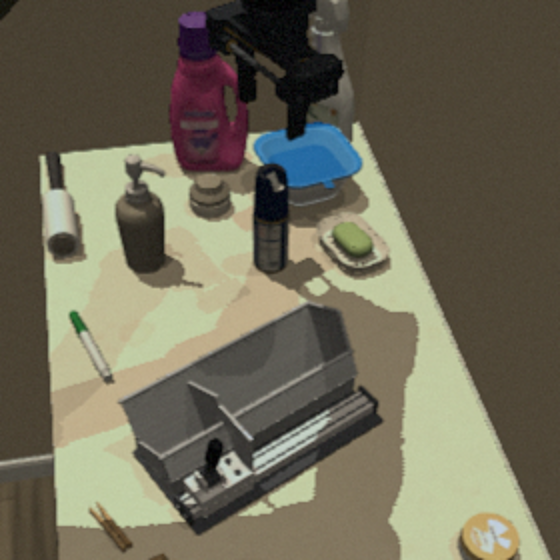

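The lever is up, the divider is back, and the gripper is above the can (cap at (270,180)).

Request:
{"op": "tcp_steps", "data": {
  "motion": {"rows": [[1, -0.0045, -0.001, 0.04, 0.004, -0.01, 0.005], [1, -0.0045, -0.001, 0.08, 0.004, -0.01, 0.005], [1, -0.0045, -0.001, 0.115, 0.004, -0.01, 0.005], [1, -0.0045, -0.001, 0.137, 0.004, -0.01, 0.005], [1, -0.0045, -0.001, 0.139, 0.004, -0.01, 0.005], [0, -0.0045, -0.001, 0.139, 0.004, -0.01, 0.005], [0, -0.0045, -0.001, 0.139, 0.004, -0.01, 0.005], [0, -0.0045, -0.001, 0.139, 0.004, -0.01, 0.005], [0, -0.0045, -0.001, 0.139, 0.004, -0.01, 0.005], [0, -0.0045, -0.001, 0.139, 0.004, -0.01, 0.005]]},
  "clamp_n": 30
}}

```text
clock: 7.4
tool_pos: [0.6007, 0.3253, 0.1055]
eef_rot: [-0.215, 0.977, 0.0, 0.002]
contact_force: [-0.3, 1.1, 1.7]
opening: 0.57
finger_force: 0.5
```

Request:
{"op": "tcp_steps", "data": {
  "motion": {"rows": [[0, 0, 0, -0.002, 0, 0, 0], [0, 0, 0, -0.03, 0, 0, 0], [0, 0, 0, -0.08, 0, 0, 0], [0, 0, 0, -0.13, 0, 0, 0], [0, 0, 0, -0.13, 0, 0, 0]]}
}}

```text
clock: 7.9
tool_pos: [0.602, 0.3287, 0.2427]
eef_rot: [-0.215, 0.977, 0.003, 0.007]
contact_force: [1.1, 0.8, -2.2]
opening: 0.517
finger_force: 29.9
```

Run:
```python
from h import *
# tcp so that grasp (tray z ~.122) stands over slot: can axis x, y, lift
for lift in(.12,.01):
    go(tray(.028,.135-.028,.122+lift-.0187),-ZT,-XT)
```

```text
t 7.9 d [ 0.1013 -0.1348  0.0105] rot [ 0.5039  0.0132 -0.0063] q [-0.1351  0.9126 -0.9642  1.3494  0.7578  1.2468  0.8667]
t 7.9 d [ 0.1025 -0.188   0.1068] rot [ 0.5039  0.0132 -0.0063] q [-0.1351  0.9126 -0.9642  1.3494  0.7578  1.2468  0.8667]
```

```bash
python3 -c "
from h import *
go(tray(.031,.104,.126+.1-.0187),-ZT,-XT)"
```

```text
t 7.9 d [ 0.1045 -0.1452  0.023 ] rot [ 0.5039  0.0132 -0.0063] q [-0.1351  0.9126 -0.9642  1.3494  0.7578  1.2468  0.8667]
```

Request:
{"op": "tcp_steps", "data": {
  "motion": {"rows": [[0, 0.1, -0.14, 0.01, 0.504, 0.013, -0.006], [0, 0.1, -0.14, 0.01, 0.504, 0.013, -0.006], [0, 0.1, -0.14, 0.01, 0.504, 0.013, -0.006], [0, 0.1, -0.14, 0.01, 0.504, 0.013, -0.006], [0, 0.1, -0.14, 0.01, 0.504, 0.013, -0.006], [0, 0.1, -0.14, 0.01, 0.504, 0.013, -0.006]]}
}}

```text
clock: 8.5
tool_pos: [0.5683, 0.1568, 0.2241]
eef_rot: [-0.212, 0.945, -0.244, 0.048]
contact_force: [0.5, 0.2, -3.4]
opening: 0.513
finger_force: 29.9
```

```bash
python3 -c "
from h import *
go(tray(.031,.104,.126+.1-.0187),-ZT,-XT)
go(tray(.031,.104,.126+.01-.0187),-ZT,-XT)
s=r.snapshot('side')[:,:,::-1];t=r.snapshot('top')[:,:,::-1]
cv2.imwrite('pics/g.png',np.hstack([cv2.resize(s[60:260,190:390],(400,400)),cv2.resize(t[130:290,210:370],(400,400))]))"
```

```text
t 8.5 d [0.0013 0.0003 0.0073] rot [-0.0025 -0.0097  0.0065] q [-0.2072  0.7992 -0.7366  1.721   1.0191  1.2882  0.6118]
t 8.5 d [0.0004 0.0006 0.0973] rot [-0.0025 -0.0097  0.0065] q [-0.2072  0.7992 -0.7366  1.721   1.0191  1.2882  0.6118]
```

View pics/g.png

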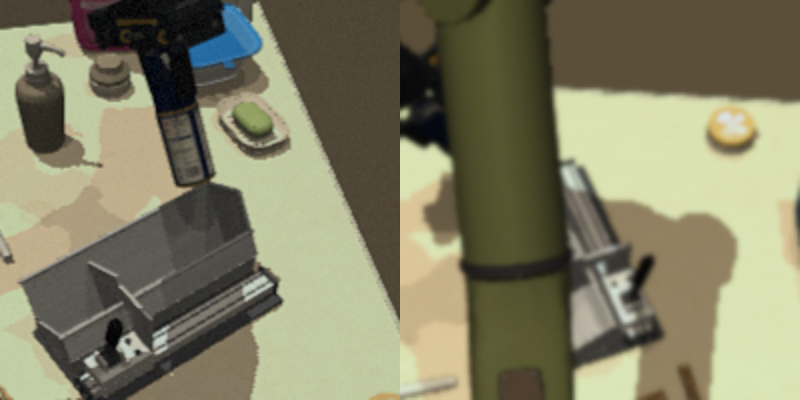

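The can hangs tilted above the slot with its bottom at about (195,180) in the side crop, clear of the front wall. Next I'll check the alignment numerically.

Run:
```python
from h import *
np.set_printoptions(precision=1,suppress=True)
s=r.get_state();M=R.from_quat(s['eef_rot']).as_matrix();p=s['tool_pos']
c=lambda X:(proj('side',X)-[190,60])*2
for h in(.126,.132):
  b=p+M[:,2]*(h-.0187); print('bottom',c(b),[c(b+.025*(np.cos(a)*M[:,0]+np.sin(a)*M[:,1])) for a in np.arange(0,6.3,.785)])
for q in((-.002,.137,.085),(-.002,-.137,.085),(0.066,.137,.030),(.066,-.137,.030)):print(q,c(tray(*q)))
print('face top front', c(tray(0,-.049,.07)))
```

```text
bottom [197.6 180.5] [array([181. , 188.8]), array([178.1, 184.1]), array([186.5, 177.5]), array([201.1, 172.7]), array([213.8, 172.4]), array([217.3, 176.9]), array([209.1, 183.7]), array([193.9, 188.7]), array([181.1, 188.8])]
bottom [198.8 185. ] [array([182.3, 193.3]), array([179.4, 188.6]), array([187.7, 181.9]), array([202.3, 177.1]), array([215. , 176.9]), array([218.5, 181.5]), array([210.3, 188.3]), array([195.2, 193.3]), array([182.3, 193.3])]
(-0.002, 0.137, 0.085) [207.8 182.6]
(-0.002, -0.137, 0.085) [ 19.9 278.8]
(0.066, 0.137, 0.03) [249.4 231.7]
(0.066, -0.137, 0.03) [ 60.  335.9]
face top front [ 88.9 257.2]
```

Request:
{"op": "tcp_steps", "data": {
  "motion": {"rows": [[0, 0, 0, 0.025, 0, 0, 0], [0, 0, 0, 0.05, 0, 0, 0], [0, 0, 0, 0.07, 0, 0, 0], [0, 0, 0, 0.085, 0, 0, 0], [0, 0, 0, 0.09, 0, 0, 0], [0, 0, 0, 0.09, 0, 0, 0]]}
}}

```text
clock: 9.2
tool_pos: [0.586, 0.1163, 0.1455]
eef_rot: [-0.211, 0.945, -0.245, 0.048]
contact_force: [-0.2, 0.0, -1.8]
opening: 0.512
finger_force: 29.9
```

Request:
{"op": "tcp_steps", "data": {
  "motion": {"rows": [[0, 0, 0, 0.003, 0, 0, 0], [0, 0, 0, 0.006, 0, 0, 0], [0, 0, 0, 0.008, 0, 0, 0], [0, 0, 0, 0.008, 0, 0, 0]]}
}}

```text
clock: 9.6
tool_pos: [0.5875, 0.1126, 0.1389]
eef_rot: [-0.211, 0.945, -0.245, 0.049]
contact_force: [-0.3, -0.3, -1.6]
opening: 0.513
finger_force: 29.9
```

Still hanging free (weight about 1.7 N). I'll keep lowering.

Request:
{"op": "tcp_steps", "data": {
  "motion": {"rows": [[0, 0, 0, 0.003, 0, 0, 0], [0, 0, 0, 0.005, 0, 0, 0], [0, 0, 0, 0.005, 0, 0, 0]]}
}}

```text
clock: 9.9
tool_pos: [0.5884, 0.11, 0.1342]
eef_rot: [-0.211, 0.945, -0.245, 0.048]
contact_force: [-0.4, -0.5, -3.3]
opening: 0.516
finger_force: 29.9
```

Request:
{"op": "tcp_steps", "data": {
  "motion": {"rows": [[0, 0, 0, 0.002, 0, 0, 0], [0, 0, 0, 0.004, 0, 0, 0], [0, 0, 0, 0.004, 0, 0, 0]]}
}}

```text
clock: 10.2
tool_pos: [0.5892, 0.1083, 0.1307]
eef_rot: [-0.211, 0.945, -0.245, 0.048]
contact_force: [0.0, 0.3, -3.2]
opening: 0.513
finger_force: 29.9
```

Request:
{"op": "tcp_steps", "data": {
  "motion": {"rows": [[0, 0, 0, 0.002, 0, 0, 0], [0, 0, 0, 0.004, 0, 0, 0], [0, 0, 0, 0.004, 0, 0, 0]]}
}}

```text
clock: 10.5
tool_pos: [0.59, 0.1072, 0.1277]
eef_rot: [-0.211, 0.945, -0.245, 0.049]
contact_force: [-1.3, 1.0, -0.4]
opening: 0.513
finger_force: 29.9
```

```bash
python3 -c "
from h import *
s=r.get_state();p=s['tool_pos']-rk(CH-.135,OW,OZ);print(p@XT,p@U,p@ZT+.0187-.126)"
```

```text
0.0325715853884682 0.10402292855706388 -0.0032519147939545634
```

Request:
{"op": "tcp_steps", "data": {
  "motion": {"rows": [[0, 0, 0, 0.002, 0, 0, 0], [0, 0, 0, 0.003, 0, 0, 0], [0, 0, 0, 0.003, 0, 0, 0]]}
}}

```text
clock: 10.8
tool_pos: [0.5907, 0.1078, 0.1275]
eef_rot: [-0.212, 0.945, -0.245, 0.05]
contact_force: [-6.6, 5.4, 15.9]
opening: 0.515
finger_force: 30.1
```

```bash
python3 -c "
from h import *
print(r.get_state()['contact_force'])"
```

```text
[-6.63460132  5.44222615 15.93474865]
```

Request:
{"op": "tcp_steps", "data": {
  "motion": {"rows": [[0, 0, 0.001, -0.002, 0, 0, 0], [0, 0, 0.003, -0.002, 0, 0, 0], [0, 0, 0.005, -0.002, 0, 0, 0], [0, 0, 0.005, -0.002, 0, 0, 0]]}
}}

```text
clock: 11.2
tool_pos: [0.5892, 0.109, 0.1263]
eef_rot: [-0.21, 0.944, -0.248, 0.049]
contact_force: [-2.6, 0.3, 12.3]
opening: 0.516
finger_force: 30.0
```

Request:
{"op": "tcp_steps", "data": {
  "motion": {"rows": [[0.6, 0, 0, 0, 0, 0, 0], [0.7, 0, 0, 0, 0, 0, 0], [0.8, 0, 0, 0, 0, 0, 0], [0.8, 0, 0, 0, 0, 0, 0], [0.8, 0, 0, -0.02, 0, 0, 0], [0.8, 0, 0, -0.06, 0, 0, 0], [0.8, 0, 0, -0.11, 0, 0, 0], [0.8, 0, 0, -0.16, 0, 0, 0]]}
}}

```text
clock: 12.0
tool_pos: [0.5565, 0.1813, 0.2652]
eef_rot: [-0.211, 0.945, -0.245, 0.048]
contact_force: [1.5, 0.4, 0.1]
opening: 0.801
finger_force: 0.0
```

Run:
```python
from h import *
print(r.get_state()['contact_force'])
s=r.snapshot('side')[:,:,::-1];cv2.imwrite('pics/g2.png',s)
a=np.deg2rad(5.2);y=np.array([-np.sin(a),np.cos(a),0])
go((.589,-.311,.25),-Z,y)
im=s[80:210,250:360].astype(int);m=(im.max(2)<95)
```

```text
[1.47201965 0.44436071 0.13611174]
t 12.05 d [ 0.1851 -0.3987  0.2423] rot [-0.4929  0.0867  0.3451] q [-0.2483  0.7429 -0.7659  1.6621  0.9506  1.3646  0.6498]
```

Request:
{"op": "tcp_steps", "data": {
  "motion": {"rows": [[1, 0.185, -0.399, 0.242, -0.493, 0.087, 0.345], [1, 0.185, -0.399, 0.242, -0.493, 0.087, 0.345], [1, 0.185, -0.399, 0.242, -0.493, 0.087, 0.345], [1, 0.185, -0.399, 0.242, -0.493, 0.087, 0.345], [1, 0.185, -0.399, 0.242, -0.493, 0.087, 0.345], [1, 0.185, -0.399, 0.242, -0.493, 0.087, 0.345], [1, 0.185, -0.399, 0.242, -0.493, 0.087, 0.345], [1, 0.185, -0.399, 0.242, -0.493, 0.087, 0.345], [1, 0.185, -0.399, 0.242, -0.493, 0.087, 0.345], [1, 0.185, -0.399, 0.242, -0.493, 0.087, 0.345]]}
}}

```text
clock: 13.05
tool_pos: [0.5856, -0.3204, 0.247]
eef_rot: [-0.042, 0.999, -0.005, -0.004]
contact_force: [2.0, 1.2, -0.2]
opening: 0.998
finger_force: 0.0
```

Request:
{"op": "tcp_steps", "data": {
  "motion": {"rows": [[1, 0, 0, 0, 0, 0, 0], [1, 0, 0, 0, 0, 0, 0]]}
}}

```text
clock: 13.25
tool_pos: [0.5855, -0.3192, 0.2464]
eef_rot: [-0.041, 0.999, -0.005, -0.004]
contact_force: [0.4, 1.3, -0.9]
opening: 0.997
finger_force: 0.0
```

Run:
```python
from h import *
a=np.deg2rad(5.2);y=np.array([-np.sin(a),np.cos(a),0])
go((.589,-.311,.107),-Z,y)
im=r.snapshot('top')[:,:,::-1];cv2.imwrite('pics/h.png',im)
o=cv2.imread('pics/top0.png')
d=(np.abs(im.astype(int)-o).max(2)>40)[150:270,200:330].astype(np.uint8)
k,l,st,ce=cv2.connectedComponentsWithStats(d)
for i in range(1,k):
    if st[i,4]>30:print('top',st[i]+[200,150,0,0,0])
for n in('top',):
  for z in(0,.088,.161):print(z,proj(n,tray(.025,.104,z)))
g=cv2.imread('pics/g2.png').astype(int);dk=g.max(2)<80
print([ (y,np.where(dk[y,230:330])[0][[0,-1]]+230) for y in range(90,170,6) if dk[y,230:330].any()])
for z in(0,.088,.102,.161):print(z,[proj('side',tray(.025,.104,z)+e*U) for e in(-.025,.025)])
```

```text
t 13.25 d [-0.0054  0.0092  0.1393] rot [-0.0092 -0.0093 -0.0096] q [ 0.8441  0.8687 -0.8983  1.3937  0.7023  1.2182  1.5252]
top [230 186  39  31 439]
top [200 199   5  12  41]
top [275 203  40  19 258]
top [258 205  16  20 147]
top [285 219   8   9  52]
top [290 219  30  14 131]
top [268 233  18  18 199]
top [288 232  15  12  81]
top [298 232  24  30 222]
top [321 260   9  10  41]
0 [261.2639 208.4742]
0.088 [247.8709 198.5455]
0.161 [235.8609 189.642 ]
[(90, array([273, 311])), (96, array([241, 311])), (102, array([239, 310])), (108, array([241, 288])), (120, array([300, 309])), (126, array([312, 325])), (132, array([271, 329])), (138, array([271, 289])), (144, array([273, 292])), (150, array([275, 294])), (156, array([276, 309])), (162, array([272, 311])), (168, array([263, 312]))]
0 [array([290.0865, 192.7679]), array([305.5306, 184.2122])]
0.088 [array([280.8903, 161.577 ]), array([297.0766, 153.2273])]
0.102 [array([279.3614, 156.3915]), array([295.6722, 148.0799])]
0.161 [array([272.7053, 133.8158]), array([289.5612, 125.6824])]
```

The can stands in the slot as predicted. Now the carton.

Request:
{"op": "tcp_steps", "data": {
  "motion": {"rows": [[1, -0.0054, 0.009, 0.03, -0.009, -0.009, -0.01], [1, -0.0054, 0.009, 0.07, -0.009, -0.009, -0.01], [1, -0.0054, 0.009, 0.11, -0.009, -0.009, -0.01], [1, -0.0054, 0.009, 0.135, -0.009, -0.009, -0.01], [1, -0.0054, 0.009, 0.139, -0.009, -0.009, -0.01], [0.6, -0.0054, 0.009, 0.139, -0.009, -0.009, -0.01], [0, -0.0054, 0.009, 0.139, -0.009, -0.009, -0.01], [0, -0.0054, 0.009, 0.139, -0.009, -0.009, -0.01], [0, -0.0054, 0.009, 0.139, -0.009, -0.009, -0.01], [0, -0.0054, 0.009, 0.139, -0.009, -0.009, -0.01]]},
  "clamp_n": 25
}}

```text
clock: 14.3
tool_pos: [0.5904, -0.3099, 0.1093]
eef_rot: [-0.047, 0.999, -0.001, 0.001]
contact_force: [-0.5, -0.3, -0.7]
opening: 0.571
finger_force: 0.0
```

Request:
{"op": "tcp_steps", "data": {
  "motion": {"rows": [[0, 0, 0, 0, 0, 0, 0], [0, 0, 0, 0, 0, 0, 0], [0, 0, 0, -0.01, 0, 0, 0], [0, 0, 0, -0.05, 0, 0, 0], [0, 0, 0, -0.1, 0, 0, 0], [0, 0, 0, -0.15, 0, 0, 0], [0, 0, 0, -0.16, 0, 0, 0]]}
}}

```text
clock: 15.0
tool_pos: [0.5929, -0.309, 0.2754]
eef_rot: [-0.047, 0.999, -0.002, 0.006]
contact_force: [-0.0, 0.1, -1.1]
opening: 0.539
finger_force: 24.9
```

Run:
```python
from h import *
for lift in (.115,):
    go(tray(.031,.135-.053-.0565,.126+lift-.0187),-ZT,-XT)
```

```text
t 15.0 d [0.0575 0.4432 0.0423] rot [ 0.4895 -0.0754 -0.337 ] q [ 0.841   0.8404 -0.9216  1.3666  0.677   1.2493  1.545 ]
```

```bash
python3 -c "
from h import *
go(tray(.032,.016,.128+.15-.0187),-ZT,-XT)"
```

```text
t 15.0 d [0.0717 0.4558 0.0092] rot [ 0.4895 -0.0754 -0.337 ] q [ 0.841   0.8404 -0.9216  1.3666  0.677   1.2493  1.545 ]
```

Request:
{"op": "tcp_steps", "data": {
  "motion": {"rows": [[0, 0.0, 0.045, -0.01, 0, 0, 0], [0, 0.01, 0.09, -0.02, 0.05, -0.01, -0.04], [0, 0.02, 0.135, -0.02, 0.1, -0.02, -0.08], [0, 0.03, 0.18, -0.02, 0.16, -0.03, -0.12], [0, 0.04, 0.225, -0.015, 0.22, -0.035, -0.16], [0, 0.05, 0.27, -0.01, 0.28, -0.045, -0.2], [0, 0.06, 0.315, -0.005, 0.34, -0.055, -0.25], [0, 0.065, 0.36, 0, 0.4, -0.06, -0.29], [0, 0.07, 0.405, 0.005, 0.46, -0.07, -0.32], [0, 0.0717, 0.45, 0.009, 0.4895, -0.0754, -0.337]]}
}}

```text
clock: 16.0
tool_pos: [0.4744, 0.1338, 0.2584]
eef_rot: [-0.213, 0.946, -0.24, 0.049]
contact_force: [1.0, 0.7, -0.9]
opening: 0.535
finger_force: 24.9
```

Request:
{"op": "tcp_steps", "data": {
  "motion": {"rows": [[0, 0, 0, 0, 0, 0, 0], [0, 0, 0, 0, 0, 0, 0]]}
}}

```text
clock: 16.2
tool_pos: [0.4752, 0.1334, 0.2583]
eef_rot: [-0.213, 0.946, -0.239, 0.049]
contact_force: [-0.1, -1.0, -2.1]
opening: 0.544
finger_force: 24.9
```

Run:
```python
from h import *
go(tray(.032,.016,.128+.15-.0187),-ZT,-XT)
go(tray(.032,.016,.128+.015-.0187),-ZT,-XT)
s=r.snapshot('side')[:,:,::-1];cv2.imwrite('pics/i.png',s)
# white/blue carton: check bottom corners against prediction
st=r.get_state();M=R.from_quat(st['eef_rot']).as_matrix();b=st['tool_pos']+M[:,2]*(.128-.0187)
print([proj('side',b+i*.0505*M[:,0]+j*.024*M[:,1]) for i,j in((1,1),(1,-1),(-1,1),(-1,-1))])
# top of can relative to carton: projected rack corner
```

```text
t 16.2 d [-0.0049 -0.0002 -0.006 ] rot [ 0.0071 -0.0067  0.0083] q [-0.1767  0.6586 -0.8237  1.9537  0.9558  1.2464  0.4881]
t 16.2 d [-0.0058 -0.0012  0.129 ] rot [ 0.0071 -0.0067  0.0083] q [-0.1767  0.6586 -0.8237  1.9537  0.9558  1.2464  0.4881]
[array([229.1256, 160.244 ]), array([238.6002, 164.0802]), array([264.8657, 143.1025]), array([275.3718, 146.127 ])]
```

Request:
{"op": "tcp_steps", "data": {
  "motion": {"rows": [[0, -0.006, -0.001, 0.02, 0.007, -0.007, 0.008], [0, -0.006, -0.001, 0.05, 0.007, -0.007, 0.008], [0, -0.006, -0.001, 0.08, 0.007, -0.007, 0.008], [0, -0.006, -0.001, 0.1, 0.007, -0.007, 0.008], [0, -0.006, -0.001, 0.12, 0.007, -0.007, 0.008], [0, -0.006, -0.001, 0.13, 0.007, -0.007, 0.008], [0, -0.006, -0.001, 0.13, 0.007, -0.007, 0.008]]}
}}

```text
clock: 16.95
tool_pos: [0.5067, 0.0742, 0.1442]
eef_rot: [-0.206, 0.946, -0.243, 0.052]
contact_force: [0.0, -0.2, -0.7]
opening: 0.542
finger_force: 24.9
```

Request:
{"op": "tcp_steps", "data": {
  "motion": {"rows": [[0, 0, 0, 0.003, 0, 0, 0], [0, 0, 0, 0.006, 0, 0, 0], [0, 0, 0, 0.008, 0, 0, 0], [0, 0, 0, 0.008, 0, 0, 0]]}
}}

```text
clock: 17.35
tool_pos: [0.5086, 0.0737, 0.1381]
eef_rot: [-0.208, 0.946, -0.242, 0.054]
contact_force: [0.1, -0.1, -1.7]
opening: 0.542
finger_force: 24.9
```

Request:
{"op": "tcp_steps", "data": {
  "motion": {"rows": [[0, 0, 0, 0.002, 0, 0, 0], [0, 0, 0, 0.004, 0, 0, 0], [0, 0, 0, 0.004, 0, 0, 0]]}
}}

```text
clock: 17.65
tool_pos: [0.5093, 0.0716, 0.1342]
eef_rot: [-0.208, 0.946, -0.242, 0.054]
contact_force: [-0.1, -1.1, -1.8]
opening: 0.543
finger_force: 24.9
```

```bash
python3 -c "
from h import *
s=r.get_state();p=s['tool_pos']-rk(CH-.135,OW,OZ);print(p@XT,p@U,p@ZT+.0187-.128)"
```

```text
0.03405380160828207 0.0158423471169376 0.0013494623939076245
```

Request:
{"op": "tcp_steps", "data": {
  "motion": {"rows": [[0, 0, 0, 0.002, 0, 0, 0], [0, 0, 0, 0.004, 0, 0, 0], [0, 0, 0, 0.004, 0, 0, 0]]}
}}

```text
clock: 17.95
tool_pos: [0.5101, 0.0702, 0.131]
eef_rot: [-0.208, 0.946, -0.242, 0.054]
contact_force: [-2.1, 0.4, 0.9]
opening: 0.54
finger_force: 24.9
```

Request:
{"op": "tcp_steps", "data": {
  "motion": {"rows": [[0, 0, 0, 0.001, 0, 0, 0], [0, 0, 0, 0.002, 0, 0, 0], [0, 0, 0, 0.002, 0, 0, 0]]}
}}

```text
clock: 18.25
tool_pos: [0.5099, 0.0702, 0.1308]
eef_rot: [-0.208, 0.946, -0.242, 0.054]
contact_force: [-7.2, 3.2, 15.0]
opening: 0.539
finger_force: 24.9
```

```bash
python3 -c "
from h import *
s=r.get_state();p=s['tool_pos']-rk(CH-.135,OW,OZ);print(p@XT,p@U,p@ZT+.0187-.128)"
```

```text
0.033742809007910816 0.015756172006189312 -0.0024039579410295164
```

Request:
{"op": "tcp_steps", "data": {
  "motion": {"rows": [[0, 0, 0.002, -0.002, 0, 0, 0], [0, 0, 0.004, -0.002, 0, 0, 0], [0, 0, 0.006, -0.002, 0, 0, 0], [0, 0, 0.008, -0.002, 0, 0, 0], [0, 0, 0.008, -0.002, 0, 0, 0]]}
}}

```text
clock: 18.75
tool_pos: [0.5078, 0.0759, 0.1276]
eef_rot: [-0.207, 0.946, -0.243, 0.054]
contact_force: [-1.5, 0.8, 6.7]
opening: 0.537
finger_force: 24.9
```

Request:
{"op": "tcp_steps", "data": {
  "motion": {"rows": [[0.6, 0, 0, 0, 0, 0, 0], [0.7, 0, 0, 0, 0, 0, 0], [0.8, 0, 0, 0, 0, 0, 0], [0.8, 0, 0, 0, 0, 0, 0], [0.8, 0, 0, -0.02, 0, 0, 0], [0.8, 0, 0, -0.06, 0, 0, 0], [0.8, 0, 0, -0.11, 0, 0, 0], [0.8, 0, 0, -0.16, 0, 0, 0], [0.8, 0, 0, -0.18, 0, 0, 0]]}
}}

```text
clock: 19.65
tool_pos: [0.4704, 0.1587, 0.2885]
eef_rot: [-0.209, 0.946, -0.24, 0.057]
contact_force: [-0.1, 0.3, -0.2]
opening: 0.802
finger_force: 0.0
```

Run:
```python
from h import *
go(rk(.377,.2677,.25),-Z,U)
s=r.snapshot('side')[:,:,::-1];t=r.snapshot('top')[:,:,::-1]
cv2.imwrite('pics/j.png',np.hstack([cv2.resize(s[90:290,180:380],(400,400)),cv2.resize(t[130:290,200:360],(400,400))]))
```

```text
t 19.65 d [ 0.1167 -0.1689  0.1346] rot [-0.3847  0.3956  1.5334] q [-0.2187  0.6216 -0.833   1.9002  0.9036  1.3004  0.5069]
```

View pics/j.png

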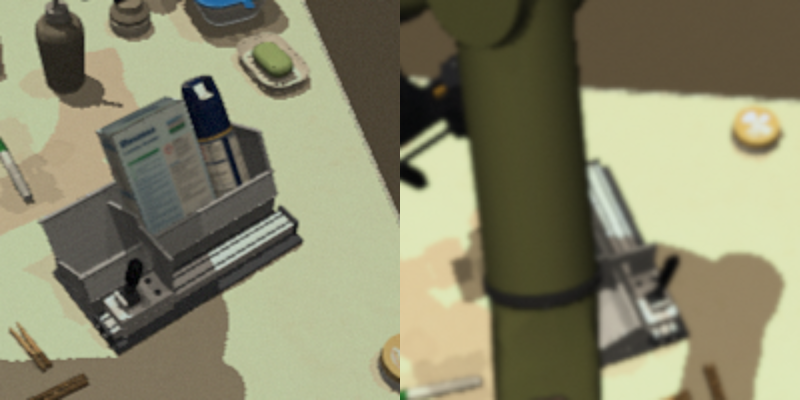

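Both stand side by side in the slot, the carton at (155,165) and the can at (215,135) in the side crop. The lever is up at (133,280). I'll go back to it.

Request:
{"op": "tcp_steps", "data": {
  "motion": {"rows": [[0.5, 0.117, -0.169, 0.135, -0.385, 0.396, 1.533], [0.5, 0.117, -0.169, 0.135, -0.385, 0.396, 1.533], [0.5, 0.117, -0.169, 0.135, -0.385, 0.396, 1.533], [0.5, 0.117, -0.169, 0.135, -0.385, 0.396, 1.533], [0.5, 0.117, -0.169, 0.135, -0.385, 0.396, 1.533], [0.5, 0.117, -0.169, 0.135, -0.385, 0.396, 1.533], [0.5, 0.117, -0.169, 0.135, -0.385, 0.396, 1.533], [0.5, 0.117, -0.169, 0.135, -0.385, 0.396, 1.533], [0.5, 0.117, -0.169, 0.135, -0.385, 0.396, 1.533], [0.5, 0.117, -0.169, 0.135, -0.385, 0.396, 1.533]]}
}}

```text
clock: 20.75
tool_pos: [0.4528, -0.089, 0.246]
eef_rot: [0.49, 0.872, -0.024, 0.003]
contact_force: [0.1, -0.3, 0.7]
opening: 0.5
finger_force: 0.0
```

Request:
{"op": "tcp_steps", "data": {
  "motion": {"rows": [[0.5, 0, 0, 0, 0, 0, 0]]}
}}

```text
clock: 20.85
tool_pos: [0.4523, -0.0906, 0.246]
eef_rot: [0.489, 0.872, -0.026, 0.003]
contact_force: [0.4, 0.7, 0.6]
opening: 0.497
finger_force: 0.0
```

```bash
python3 -c "
from h import *
go(rk(.377,.2677,.25),-Z,U)"
```

```text
t 20.85 d [ 0.0048  0.0058 -0.0044] rot [-0.0405  0.0329  0.1129] q [ 0.4917  0.5348 -0.6576  2.0082  0.5215  0.7925  0.0623]
```

Request:
{"op": "tcp_steps", "data": {
  "motion": {"rows": [[0.45, 0.005, 0.006, -0.004, -0.04, 0.033, 0.113], [0.45, 0.005, 0.006, -0.004, -0.04, 0.033, 0.113], [0.45, 0.005, 0.006, -0.004, -0.04, 0.033, 0.113]]}
}}

```text
clock: 21.15
tool_pos: [0.4558, -0.0803, 0.2505]
eef_rot: [0.533, 0.846, 0.0, 0.001]
contact_force: [0.5, 0.1, 0.7]
opening: 0.452
finger_force: 0.0
```

```bash
python3 -c "
from h import *
go(rk(.377,.2677,.1075),-Z,U)"
```

```text
t 21.15 d [-0.0021 -0.0023  0.143 ] rot [0.0009 0.001  0.01  ] q [ 0.5091  0.5245 -0.6627  2.0082  0.4646  0.7599  0.0132]
```

Request:
{"op": "tcp_steps", "data": {
  "motion": {"rows": [[0.45, -0.002, -0.002, 0.05, 0, 0, 0.01], [0.45, -0.002, -0.002, 0.1, 0, 0, 0.01], [0.45, -0.002, -0.002, 0.13, 0, 0, 0.01], [0.45, -0.002, -0.002, 0.143, 0, 0, 0.01], [0, -0.002, -0.002, 0.143, 0, 0, 0.01], [0, -0.002, -0.002, 0.143, 0, 0, 0.01], [0, -0.002, -0.002, 0.143, 0, 0, 0.01], [0, -0.002, -0.002, 0.143, 0, 0, 0.01]]},
  "clamp_n": 25
}}

```text
clock: 21.95
tool_pos: [0.4561, -0.0826, 0.1089]
eef_rot: [0.539, 0.842, 0.001, 0.002]
contact_force: [-1.3, 0.4, -0.0]
opening: 0.157
finger_force: 25.0
```

Request:
{"op": "tcp_steps", "data": {
  "motion": {"rows": [[0, 0, 0.005, 0, 0, 0, 0], [0, 0, 0.01, 0, 0, 0, 0], [0, 0, 0.015, 0, 0, 0, 0], [0, 0, 0.02, 0, 0, 0, 0], [0, 0, 0.024, 0, 0, 0, 0], [0, 0, 0.027, 0, 0, 0, 0], [0, 0, 0.027, 0, 0, 0, 0]]}
}}

```text
clock: 22.65
tool_pos: [0.4809, -0.0712, 0.1088]
eef_rot: [0.539, 0.842, 0.001, 0.001]
contact_force: [-1.9, -0.3, 6.4]
opening: 0.158
finger_force: 25.0
```

```bash
python3 -c "
from h import *
s=r.get_state();g=s['tool_pos'];print(g@U,g@W,g[2],s['contact_force']@U)"
```

```text
0.4057390311578318 0.26773995853713994 0.10878691762032347 -1.8348184067584874
```

Request:
{"op": "tcp_steps", "data": {
  "motion": {"rows": [[0, 0, 0.002, 0, 0, 0, 0], [0, 0, 0.004, 0, 0, 0, 0], [0, 0, 0.004, 0, 0, 0, 0]]}
}}

```text
clock: 22.95
tool_pos: [0.4844, -0.0695, 0.1088]
eef_rot: [0.539, 0.842, 0.001, 0.001]
contact_force: [-2.6, -0.8, 6.8]
opening: 0.158
finger_force: 25.0
```

Request:
{"op": "tcp_steps", "data": {
  "motion": {"rows": [[0, 0, 0.001, 0, 0, 0, 0], [0, 0, 0.002, 0, 0, 0, 0], [0, 0, 0.002, 0, 0, 0, 0]]}
}}

```text
clock: 23.25
tool_pos: [0.486, -0.0687, 0.1088]
eef_rot: [0.539, 0.842, 0.001, 0.001]
contact_force: [-3.0, 0.2, 6.8]
opening: 0.157
finger_force: 25.0
```

```bash
python3 -c "
from h import *
s=r.get_state();g=s['tool_pos'];print(g@U,g@W,g[2],s['contact_force']@U)"
```

```text
0.41141528784593645 0.2676806218808472 0.10877608362328393 -2.679089494718521
```

Request:
{"op": "tcp_steps", "data": {
  "motion": {"rows": [[0, 0, 0.001, 0, 0, 0, 0], [0, 0, 0.002, 0, 0, 0, 0], [0, 0, 0.002, 0, 0, 0, 0]]}
}}

```text
clock: 23.55
tool_pos: [0.4867, -0.0685, 0.1087]
eef_rot: [0.539, 0.842, -0.0, 0.001]
contact_force: [-4.8, -1.0, 8.0]
opening: 0.157
finger_force: 25.0
```

Request:
{"op": "tcp_steps", "data": {
  "motion": {"rows": [[0, 0, 0.001, 0, 0, 0, 0], [0, 0, 0.002, 0, 0, 0, 0], [0, 0, 0.002, 0, 0, 0, 0]]}
}}

```text
clock: 23.85
tool_pos: [0.4869, -0.0685, 0.1087]
eef_rot: [0.539, 0.842, -0.002, -0.0]
contact_force: [-7.7, -2.1, 12.1]
opening: 0.155
finger_force: 25.0
```

Request:
{"op": "tcp_steps", "data": {
  "motion": {"rows": [[0, 0, 0.001, 0, 0, 0, 0], [0, 0, 0.002, 0, 0, 0, 0], [0, 0, 0.002, 0, 0, 0, 0]]}
}}

```text
clock: 24.15
tool_pos: [0.4871, -0.0687, 0.1086]
eef_rot: [0.54, 0.842, -0.003, -0.001]
contact_force: [-9.6, -4.1, 14.4]
opening: 0.155
finger_force: 25.0
```

```bash
python3 -c "
from h import *
s=r.get_state();g=s['tool_pos'];print(g@U,g@W,g[2],s['contact_force']@U)"
```

```text
0.4124742845973208 0.26812400608068726 0.10858093150233272 -10.425623247744959
```

Request:
{"op": "tcp_steps", "data": {
  "motion": {"rows": [[0, -0.0132, 0, 0.0052, 0, 0, 0], [0, -0.0259, 0, 0.0133, 0, 0, 0], [0, -0.0342, 0, 0.021, 0, 0, 0], [0, -0.0412, 0, 0.0298, 0, 0, 0], [0, -0.0469, 0, 0.0396, 0, 0, 0], [0, -0.051, 0, 0.0501, 0, 0, 0], [0, -0.0534, 0, 0.06, 0, 0, 0], [0, -0.0535, 0, 0.063, 0, 0, 0], [0, -0.0535, 0, 0.063, 0, 0, 0]]}
}}

```text
clock: 25.05
tool_pos: [0.5101, -0.1166, 0.0465]
eef_rot: [0.539, 0.842, -0.003, -0.001]
contact_force: [-11.5, -1.8, 22.1]
opening: 0.157
finger_force: 25.0
```

```bash
python3 -c "
from h import *
s=r.get_state();g=s['tool_pos'];print(g@U,g@W,g[2],s['contact_force']@U)"
```

```text
0.41305471469553207 0.3212618682884344 0.04653328224861316 -11.201390545309359
```

Request:
{"op": "tcp_steps", "data": {
  "motion": {"rows": [[0.45, 0, 0, -0.002, 0, 0, 0], [0.45, 0, 0, -0.002, 0, 0, 0], [0.45, 0, 0, -0.002, 0, 0, 0], [0.45, 0, 0, -0.04, 0, 0, 0], [0.45, 0, 0, -0.09, 0, 0, 0], [0.45, 0, 0, -0.14, 0, 0, 0], [0.45, -0.04, 0, -0.19, 0, 0, 0], [0.45, -0.09, 0, -0.2, 0, 0, 0], [0.45, -0.14, 0, -0.2, 0, 0, 0], [0.45, -0.19, 0, -0.2, 0, 0, 0]]}
}}

```text
clock: 26.05
tool_pos: [0.5897, -0.2789, 0.2469]
eef_rot: [0.539, 0.842, 0.002, 0.003]
contact_force: [0.6, 0.2, 0.6]
opening: 0.449
finger_force: 0.0
```

Run:
```python
from h import *
s=r.snapshot('side')[:,:,::-1];cv2.imwrite('pics/k.png',s)
g=s.astype(int)
for th in(0,.15,.3):  # predicted lever tip & grip in image
    a=th;c,si=np.cos(a),np.sin(a)
    for l in(.066,.092):
        X=rk(.413,.247+l*c-.01*si,.055+l*si+.01*c);q=proj('side',X);print(th,l,q,g[int(q[1]+.5),int(q[0]+.5)])
p=proj('side',rk(.413,.35,.065));x,y=p.astype(int)
for yy in range(y-16,y+8,2):print(yy,[int(v) for v in g[yy,x-24:x+14,:].max(1)])
print(x)
```

```text
0 0.066 [271.60895942 244.45801982] [33 36 36]
0 0.092 [278.49637337 252.5238523 ] [0 0 0]
0.15 0.066 [271.03881117 241.33366818] [28 27 23]
0.15 0.092 [277.91644854 248.35158757] [ 9 10 10]
0.3 0.066 [270.08195404 237.8398314 ] [64 68 70]
0.3 0.092 [276.77237934 243.5942601 ] [ 95 116 129]
240 [241, 229, 187, 119, 84, 71, 46, 32, 23, 32, 36, 38, 28, 23, 38, 51, 41, 37, 46, 49, 47, 50, 48, 44, 46, 43, 51, 42, 14, 43, 58, 56, 51, 45, 49, 45, 40, 45]
242 [99, 81, 81, 90, 84, 89, 93, 61, 17, 14, 26, 30, 40, 36, 39, 30, 32, 46, 50, 50, 46, 40, 72, 111, 143, 151, 123, 60, 13, 14, 20, 43, 55, 53, 74, 70, 63, 43]
244 [91, 87, 85, 82, 85, 87, 86, 83, 77, 47, 9, 16, 24, 33, 38, 36, 32, 27, 27, 47, 129, 161, 153, 161, 217, 240, 245, 203, 97, 20, 18, 15, 21, 50, 55, 61, 71, 68]
246 [85, 80, 78, 84, 86, 67, 37, 28, 35, 32, 44, 31, 13, 16, 21, 29, 39, 40, 29, 29, 49, 193, 243, 237, 231, 233, 231, 236, 227, 153, 39, 12, 15, 15, 38, 51, 62, 59]
248 [
[... 767 characters left out ...]
11, 173, 216, 223, 229, 236, 237, 236, 233, 233, 231, 231, 231, 231, 231, 231, 232, 235, 235, 239, 201, 86, 19]
258 [170, 200, 229, 226, 222, 226, 222, 226, 227, 235, 235, 239, 202, 152, 134, 111, 110, 111, 172, 213, 219, 225, 223, 230, 232, 230, 231, 233, 232, 230, 230, 232, 232, 233, 233, 237, 228, 157]
260 [237, 228, 224, 223, 225, 222, 224, 225, 225, 226, 233, 234, 238, 210, 160, 140, 118, 112, 115, 107, 175, 225, 226, 225, 223, 229, 233, 231, 231, 234, 233, 231, 229, 232, 233, 234, 236, 239]
262 [233, 233, 227, 225, 225, 223, 223, 225, 223, 222, 227, 233, 232, 235, 239, 212, 165, 144, 119, 111, 116, 110, 106, 184, 228, 225, 232, 232, 232, 232, 231, 231, 230, 232, 232, 233, 234, 233]
281
```

Run:
```python
from h import *
g=cv2.imread('pics/k.png')
h=cv2.cvtColor(g,cv2.COLOR_BGR2HSV)
m=((h[...,0]>100)&(h[...,0]<130)&(h[...,1]>120)&(h[...,2]<140)).astype(np.uint8);m[:110]=0;m[220:]=0;m[:,:220]=0;m[:,330:]=0
k,l,st,ce=cv2.connectedComponentsWithStats(m);i=1+st[1:,4].argmax();print('cap',st[i],ce[i])
for dy in(.11,):print([proj('side',tray(.025,dy,z)) for z in(.09,.13,.161)])
# carton outline corners expected, and brightness inside/outside
y=.135-.05-.0505
for x,dy,z in((0,.05,.154),(0,-.05,.154),(.048,.05,.154),(.048,-.05,.154)):print('carton',proj('side',tray(x,y+dy,z)))
c=(g.min(2)>95)&(h[...,1]<70);c=c.astype(np.uint8);c[:,:215]=0;c[:120]=0;c[220:]=0;c[:,330:]=0
k,l,st,ce=cv2.connectedComponentsWithStats(c)
print([s.tolist() for s in st[1:] if s[4]>100])
```

```text
cap [276 132  23  25 276] [288.36956522 144.23913043]
[array([290.78493365, 155.63295367]), array([286.5848011 , 140.68908905]), array([283.22615914, 128.73920645])]
carton [270.03390488 134.32210642]
carton [235.25061366 151.07755359]
carton [280.50746018 136.91065079]
carton [244.72166296 154.43598255]
[[215, 120, 115, 100, 7933]]
```

```bash
python3 -c "
from plant import r
print(r.finish_job())"
```

```text
the job is handed in; nothing more can be done
None
```

I handed the job in at about 26 s: the can and carton stand in the slot, the divider is snug against them (bay about 150 mm) and the lever is locked down, but the judge returned no verdict and my last check was by measurement (the carton's final position was not confirmed), not a viewed picture.

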